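# Serve the brown egg with tongs

### The job

The boiled eggs are too hot for the hand: pick up the kitchen tongs by their black grips, close them on the brown egg, lift it out of its egg cup and bring it over the middle of the white saucer. Finish while still holding it there in the tongs, still and clear above the saucer (about a hand's breadth), without letting go. Touch the egg with the tongs only, do not drop it, and leave the white egg and the jar, mug and timer behind as they are.

Things in the scene. Friction and masses are not known exactly. Their poses are not given: they have to be found in the camera images.
- tongs: sprung steel kitchen tongs, 240 mm long, 110 g, lying so that the two arms open and shut horizontally. Origin on the midline, at the underside, below the middle of the grips; x along the midline to the tips, z up. Hinge pins at x = -100 mm (end loop to -122), tip ends at +116 mm. At rest they stand open; let go, they open again. All widths here are over the outsides unless called clear
- tongs_arm_l: left arm of the tongs (+y side). Black ribbed grip: x -35 to +35 mm in the tongs' frame, z 0 to 32 mm, 7 mm thick; black scooped tip. Origin at its hinge pin (x -100, y +10 mm), underside. Spring: each grip pushes back with about 6 N when the squeeze begins, 9 N at egg width
- tongs_arm_r: right arm of the tongs (-y side), mirror image of the left. Origin at its hinge pin (x -100, y -10 mm), underside
- tongs_grips (a point): midpoint between the two grips, 16 mm above the tongs' underside. Width over the grips here: 56 mm at rest; about 40 mm, and parallel, when the tips are on the egg; 26 mm fully shut. Squeezed to about 50 mm the spring alone keeps the tongs in the hand, and the tips are still 63 mm apart, clear of the egg
- tongs_tips (a point): midpoint between the two tips, where the egg's middle belongs: 100 mm ahead of tongs_grips, 16 mm above the tongs' underside. Clear gap 75 mm at rest (82 mm over the outsides); it shrinks 2 mm for each 1 mm that the grips are squeezed. The tip scoops are 32 mm long and stand 5 to 27 mm above the tongs' underside
- egg_brown: brown egg, 43 mm across, 56 mm high, about 60 g, standing blunt end down in a blue egg cup. Origin at its lowest point, z to its upper end
- egg_brown_middle (a point): centre of the brown egg at its widest level, 21.5 mm above its lowest point; 38 mm above the worktop while it stands in the cup
- egg_white: white egg of the same size in a cup of the same kind, at least 90 mm from the brown one. Leave alone. Origin at its lowest point
- cup_brown: blue egg cup of the brown egg, fixed, 42 mm across the foot, 37 mm across the rim, 22 mm high. Origin at the middle of its underside
- saucer: white saucer, fixed, 120 mm across, 14 mm high. Origin at the middle of its underside, on the worktop
- jar: spice jar, 41 mm across, 105 mm high, dark cap, standing behind the eggs. Leave alone. Origin at its underside
- mug: small white mug, red inside, 62x92x51 mm. Leave alone. Origin at its underside
- timer: kitchen timer, cream base and red top, 63 mm across, 44 mm high. Leave alone. Origin at its underside
Mind the look-alikes: they are no part of the job. What is shaped like the cup_brown but orange or yellow is not meant.

How it is judged (in metres and radians):
On the way, in this order (a step that is already met when the one before it is completed fails the run):
1. the tongs are picked up by the gripper while the brown egg still stands in its cup (height (world z) of tongs_grips above 0.03 m and contact force between the fingers and tongs above 1 N and distance of egg_brown_middle from where it was at the start of the episode below 0.01 m), for 0.2 s.
2. both arms of the tongs press on the brown egg, which is still at its cup (contact force between each of tongs_arm_l, tongs_arm_r and egg_brown above 0.5 N and horizontal distance between egg_brown_middle and cup_brown below 0.02 m and height (world z) of egg_brown_middle below 0.07 m), for 0.1 s.
At the end, for the whole second after the job is handed in: the brown egg is held between both arms of the tongs, which the gripper holds in the air (grips more than 50 mm up); the egg's middle is 80 to 300 mm above the worktop, within 45 mm sideways of the saucer's middle, and still (under 0.05 m/s) (contact force between each of tongs_arm_l, tongs_arm_r and egg_brown above 0.3 N and contact force between the fingers and tongs above 1 N and height (world z) of egg_brown_middle between 0.08 and 0.3 m and height (world z) of tongs_grips above 0.05 m and horizontal distance between egg_brown_middle and saucer below 0.045 m and linear speed of egg_brown below 0.05 m/s); the arm keeps its last pose, push and grip.
It fails at once if the robot itself touches the brown egg (contact force between any of the fingers, the arm and egg_brown above 0.3 N).
It fails at once if the brown egg is dropped or dragged off its cup (horizontal distance between egg_brown_middle and cup_brown above 0.04 m and height (world z) of egg_brown_middle below 0.045 m).
It fails at once if the white egg is moved more than 15 mm (distance of egg_white from where it was at the start of the episode above 0.015 m).
It fails at once if the jar, mug or timer is moved more than 20 mm (distance of any of jar, mug, timer from where it was at the start of the episode above 0.02 m).
It also fails if it takes over 51 s, if anything falls off the work surface, if the arm or the gripper's body presses on something with over 40 N, if the wrist force passes 120 N, or if a joint passes its speed limit or range.

### The arm

A 6-joint arm with a two-finger parallel gripper is mounted at the origin on a cart in front of the work surface, level with it; the furniture and walls round the work are solid. World frame = base frame: x ahead of the robot, y to its left, z up, the work surface at z = 0. Lengths are in m, angles in degrees, forces in N, time in s.
With the tool pointing down it reaches from about 0.3 to 0.75 m from the base axis. Payload 8.5 kg.
Tool frame: the origin (TCP) lies at the very end of the fingers, on their centre line; the grasp point (between the pads) lies 19 mm behind it (hold_point_z is the distance from the TCP to the grasp point, in m); z points along the fingers, y is the direction in which the jaws open and shut (so a half turn about z gives the same grasp; the last joint's range is limited). The gripper opens to 85 mm and grips with 20 to 120 N. Pads are 22 mm wide; open, the fingers measure 114 mm over their backs; the gripper's body (76 mm by 85 mm) begins 54 mm behind the grasp point. The pads swing forward as they close: fully open they stand 13 mm farther back than shut.
Start: joints at [-79.83, 21.807, 74.336, -0, 83.858, -12.336], TCP at [0.211, -0.508, 0.231] pointing down, gripper open.
Joint ranges: [-178.18, 178.18], [-50.72, 133.34], [12.68, 142.11], [-81.47, 261.47], [9.98, 163.14], [-165.26, 165.26]. Speed limits (degrees/s): [136.94, 136.94, 180, 180, 180, 180].

### API

Orientations are given as a 3x3 rotation matrix whose columns are the frame's x, y, z axes.
In Python, from rig import observe, get_image, close_job, hold_point_z gives the robot as it stands. The module is installed in compiled form; this text tells all that it offers.
- The arm moves only by the tool jog_arm, never from a script. Its arguments are lists of equal length, an entry for each row: "travel": the shift along the world's x, y, z in m, a list of three; "dr": the turn, a rotation vector about the world's x, y, z in rad, a list of three. In form: {"travel": [[x, y, z], ...], "dr": [[rx, ry, rz], ...]}. A call has 1 to 20 rows; each row shifts and turns the commanded pose from where the row before left it; what a row does not reach is not made up. A row lasts 1/12 s, in which the tool goes at most 41.7 mm and 7.16 degrees, less where a joint would pass 70% of its speed; a pose out of reach is approached as far as the arm can. A call with a gripper value outside its range is refused whole. "jaw" is the finger opening in m, from 0 to 0.0854, set as the call begins (left out, the last holds). The fingers move at their own pace and stop on an object; "newtons" is the grip in N (left out, the last holds). Time passes only in rows, so rows that do not move let the fingers close. It gives the time, the measured TCP pose, the force and the opening at its end, in the units of the state.
- observe(): the state, without advancing time (a new reading comes with each control period).
- get_image(name): name is "scene" or "side" or "wrist"; returns a dict with "color" (480x640x3 uint8, red, green, blue), "fovy" (degrees; the focal length in pixels is half the picture's height over the tangent of half this angle, whatever the lens; pixels are square), "cx", "cy" (the principal point, pixels), "R" (3x3) and "t" (3): a world point X has camera coordinates R X + t. Camera axes: x right, y down, z forward; pixel columns grow to the right and rows downward; lengths in m; the calibration is good to about 2 mm. A picture is of the moment at which its call begins. There is no depth.
- close_job(): hands the job in, once; it reports no verdict.
The state is a dict: "time_s": time; "q": joint angles; "qvel": joint speeds; "joint_efforts": joint torques, N m; "position": TCP position; "tool_rot": TCP orientation; "ft_force": force on the tool from outside, world axes, zero at the start; "wrist_torque": the same for the moment, N m; "grip_width": finger opening in m.
Only numpy, scipy, OpenCV 4.12 (cv2) and the standard library are available. Lean on these libraries where they do the work, as an engineer would, in place of code of your own. Each camera call takes 0.05 s, during which the arm holds its last target.

## Working session

There is one attempt and no reset: what is moved stays moved. The work goes in short steps, Python scripts to look and compute and a tool call to move; the robot and the scene stay as the last step left them, time stands still between calls to the robot, and variables do not carry over. Pictures are saved under pics/ and viewed, and the job is handed in when it is done.

Besides the shell and the picture viewer there is one more tool, called after "Emit:" by a JSON object that holds its "name" and its "arguments", one argument or row to a line. jog_arm: Moves the arm, as the interface text tells. Its arguments: {"type":"object","properties":{"travel":{"type":"array"},"dr":{"type":"array"},"jaw":{"type":"number"},"newtons":{"type":"number"}},"required":["travel","dr"]}

```bash
mkdir -p pics
cat > h.py <<'E'
import numpy as np, cv2
from rig import observe, get_image, close_job, hold_point_z
def snap(n,fn):
    d=get_image(n); cv2.imwrite(f'pics/{fn}.png',d['color'][:,:,::-1])
    np.savez(f'pics/{fn}.npz',**{k:np.array(v) for k,v in d.items()}); return d
def load(fn): return np.load(f'pics/{fn}.npz')
def f(d): return 240/np.tan(np.radians(float(d['fovy']))/2)
def at_z(d,u,v,z):
    r=np.array([(u-float(d['cx']))/f(d),(v-float(d['cy']))/f(d),1]); R=d['R'];t=d['t']
    c=-R.T@t; w=R.T@r; return c+w*(z-c[2])/w[2]
def proj(d,X):
    c=d['R']@np.array(X)+d['t']; return f(d)*c[0]/c[2]+float(d['cx']), f(d)*c[1]/c[2]+float(d['cy'])
def crop(fn,x0,y0,x1,y1,s,out):
    im=cv2.imread(f'pics/{fn}.png')[y0:y1,x0:x1]; cv2.imwrite(f'pics/{out}.png',cv2.resize(im,None,fx=s,fy=s,interpolation=cv2.INTER_CUBIC))
E
python3 - <<'E'
from h import *
for n in ['scene','side','wrist']:
    d=snap(n,n+'0'); print(n,d['fovy'],d['cx'],d['cy'],-d['R'].T@d['t'])
s=observe(); print({k:np.round(v,3).tolist() for k,v in s.items()},hold_point_z)
E
```

```text
scene 47.747046671916415 318.397321343567 252.1186715832489 [-0.18353604 -0.71897167  1.09883882]
side 53.302934913753134 322.3491463914981 231.2627141916059 [0.23583259 0.68575544 0.69723419]
wrist 59.24124468717896 319.43458903956633 242.059285213763 [ 0.27840428 -0.4795882   0.3749164 ]
{'time_s': 0.15, 'q': [-79.83, 21.832, 74.37, 0.001, 83.858, -12.335], 'qvel': [-0.025, -0.115, -0.187, -0.04, -0.059, 0.094], 'joint_efforts': [0.003, -44.862, -23.134, -0.0, 0.004, 0.0], 'position': [0.21, -0.508, 0.231], 'tool_rot': [[0.924, 0.383, -0.0], [0.383, -0.924, 0.001], [0.0, -0.001, -1.0]], 'ft_force': [-0.005, -0.792, -0.013], 'wrist_torque': [0.006, 0.003, -0.048], 'grip_width': 0.085} 0.0187
```

View pics/scene0.png

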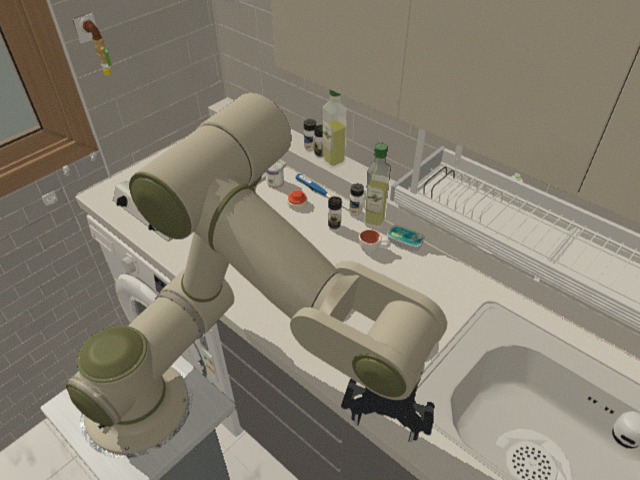

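View pics/side0.png

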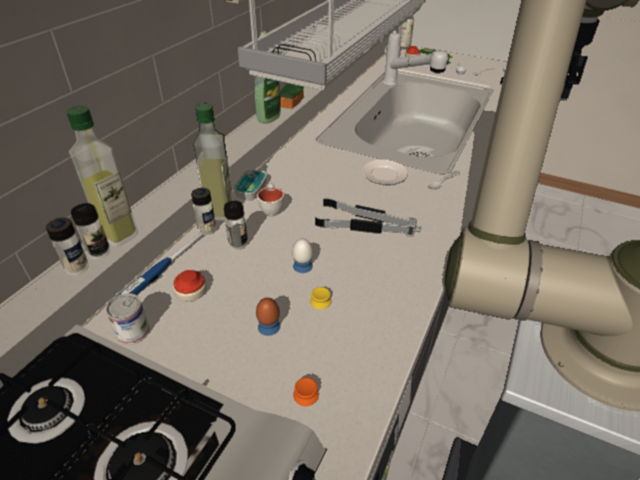

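View pics/wrist0.png

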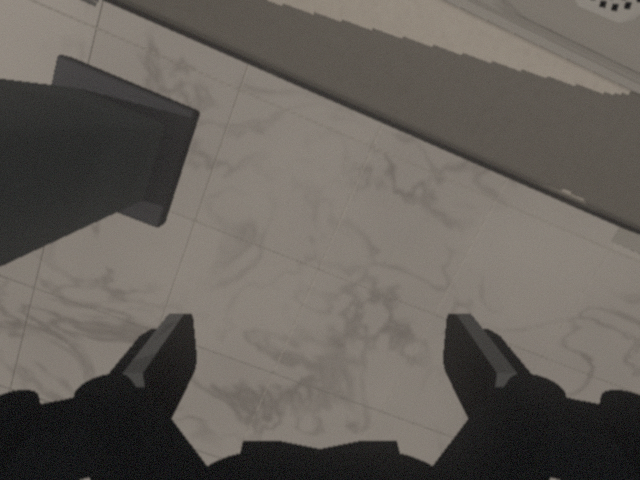

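The side view shows the work area. Brown egg candidates: brown egg in a blue cup (268,315), white egg in a blue cup (303,252), and empty yellow (320,298) and orange (306,390) cups. The tongs are at (370,220), the saucer at (386,172). I'll check these in an enlarged crop.

Run:
```python
from h import *
crop('side0',300,150,440,250,5.5,'c1'); crop('side0',220,220,360,350,4.5,'c2')
```

```text
(no output)
```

View pics/c1.png

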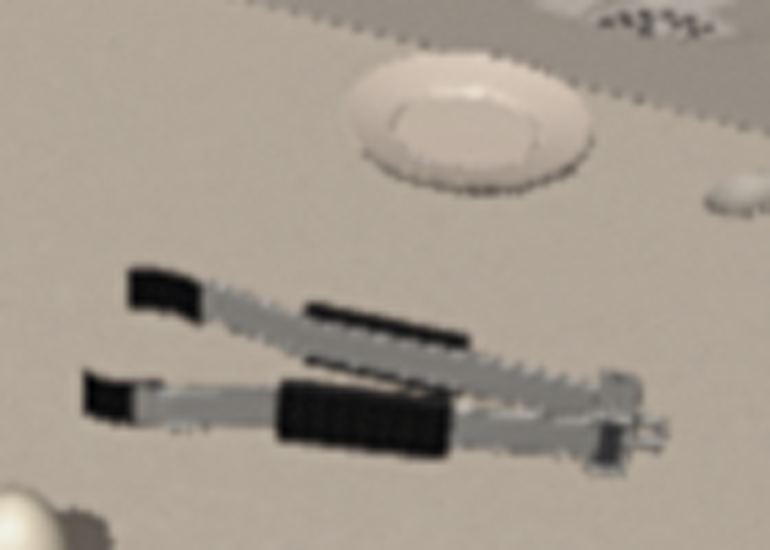

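View pics/c2.png

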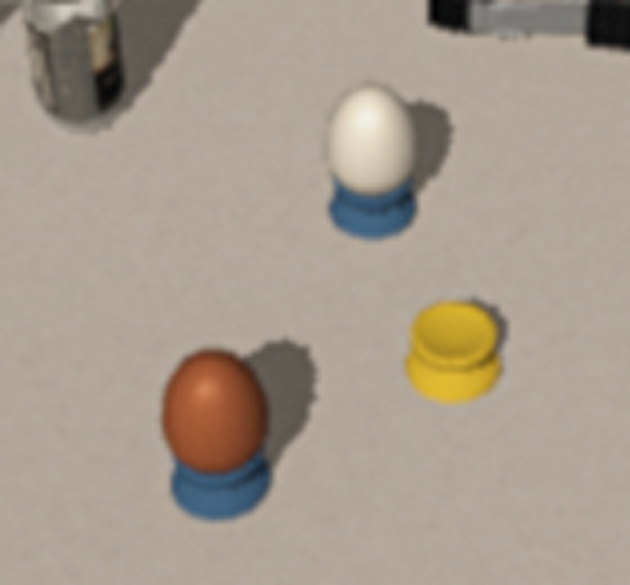

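Run:
```python
from h import *
from scipy.optimize import least_squares
d=load('side0')
pts=[((278,438),(35,30.8,0)),((447,458),(-35,25.2,0)),((283,382),(35,30.8,32)),((452,395),(-35,25.2,32)),
((305,303),(35,-30.8,32)),((470,335),(-35,-25.2,32)),((86,412),(116,41,5)),((86,370),(116,41,27)),((130,270),(116,-41,27))]
px=np.array([[a/5.5+300,b/5.5+150] for (a,b),_ in pts]); L=np.array([p for _,p in pts])/1000.
def w(p):
    c,s=np.cos(p[2]),np.sin(p[2]); return np.c_[p[0]+c*L[:,0]-s*L[:,1],p[1]+s*L[:,0]+c*L[:,1],L[:,2]]
def res(p): return (np.array([proj(d,X) for X in w(p)])-px).ravel()
g=at_z(d,370,220,.016); print(g)
r=least_squares(res,[g[0],g[1],0],loss='soft_l1'); print(r.x,np.degrees(r.x[2])); print(np.round(r.fun.reshape(-1,2),1))
# eggs: outline centre at mid height ~ z=.0165+.028
for n,(a,b) in dict(brown=(215,411),white=(371,138)).items():
    print(n,at_z(d,a/4.5+220,b/4.5+220,.0445))
for n,(a,b) in dict(brown=(220,480),white=(373,207)).items(): # foot bottom
    print(n,'cup',at_z(d,a/4.5+220,b/4.5+220,.006))
for n,(u,v),z in [('saucer',(470/5.5+300,122/5.5+150),.012),('saucerinner',(464/5.5+300,130/5.5+150),.004),('jar',(236,245),0),('jarback',(204,232),0),('mug',(271,210),0.01),('timer',(190,295),0.01),('yellow',(320,303),.005),('orange',(306,398),.005)]:
    print(n,at_z(d,u,v,z))
```

```text
[ 0.50551439 -0.13500257  0.016     ]
[ 0.51020311 -0.13694824  0.21670748] 12.416423791735108
[[-0.1  0.5]
 [ 0.   0.4]
 [-0.2 -0.3]
 [ 0.5  0.8]
 [ 0.8 -1.8]
 [ 0.3 -1.6]
 [-0.7  0.6]
 [-0.6  0.7]
 [-0.1 -1.8]]
brown [0.55931596 0.22346632 0.0445    ]
white [0.57936444 0.0548272  0.0445    ]
brown cup [0.55789395 0.22631198 0.006     ]
white cup [0.57672154 0.0588704  0.006     ]
saucer [ 0.54571632 -0.3462897   0.012     ]
saucerinner [ 0.54944853 -0.35035947  0.004     ]
jar [0.74083761 0.06147777 0.        ]
jarback [0.82972659 0.05725655 0.        ]
mug [ 0.73028378 -0.07078508  0.01      ]
timer [0.7306264  0.23128678 0.01      ]
yellow [0.50063435 0.13279422 0.005     ]
orange [0.43200811 0.32185024 0.005     ]
```

The sizes fit: tongs at (0.510,-0.137) with yaw 12.4°, brown egg at (0.558,0.225), saucer at (0.547,-0.348). I'll move above the tongs and check with the wrist camera.

Emit:
{"name": "jog_arm", "arguments": {
  "travel": [
    [0.018, 0.023, 0.001],
    [0.018, 0.023, 0.001],
    [0.018, 0.023, 0.001],
    [0.018, 0.023, 0.001],
    [0.018, 0.023, 0.001],
    [0.018, 0.023, 0.001],
    [0.018, 0.023, 0.001],
    [0.018, 0.023, 0.001],
    [0.018, 0.023, 0.001],
    [0.018, 0.023, 0.001],
    [0.018, 0.023, 0.001],
    [0.018, 0.023, 0.001],
    [0.018, 0.023, 0.001],
    [0.018, 0.023, 0.001],
    [0.018, 0.023, 0.001],
    [0.018, 0.023, 0.001],
    [0, 0, 0],
    [0, 0, 0]
  ],
  "dr": [
    [0, 0, -0.011],
    [0, 0, -0.011],
    [0, 0, -0.011],
    [0, 0, -0.011],
    [0, 0, -0.011],
    [0, 0, -0.011],
    [0, 0, -0.011],
    [0, 0, -0.011],
    [0, 0, -0.011],
    [0, 0, -0.011],
    [0, 0, -0.011],
    [0, 0, -0.011],
    [0, 0, -0.011],
    [0, 0, -0.011],
    [0, 0, -0.011],
    [0, 0, -0.011],
    [0, 0, 0],
    [0, 0, 0]
  ],
  "jaw": 0.0854,
  "newtons": 40
}}

```text
time_s: 1.65
position: [0.4989, -0.1391, 0.247]
tool_rot: [[0.976, 0.218, -0.001], [0.218, -0.976, 0.0], [-0.001, -0.0, -1.0]]
ft_force: [-0.7, -1.0, -0.0]
grip_width: 0.0854
```

Run:
```python
from h import *
snap('wrist','wrist1'); snap('scene','scene1')
s=observe(); print({k:np.round(s[k],4).tolist() for k in ['time_s','position','tool_rot','q','ft_force']})
```

```text
{'time_s': 1.75, 'position': [0.4982, -0.1404, 0.2471], 'tool_rot': [[0.9766, 0.2151, -0.0007], [0.2151, -0.9766, 0.0001], [-0.0007, -0.0002, -1.0]], 'q': [-28.8548, 17.9035, 77.6755, -0.0151, 84.4591, 48.7272], 'ft_force': [-0.3504, 0.2919, 0.6659]}
```

View pics/wrist1.png

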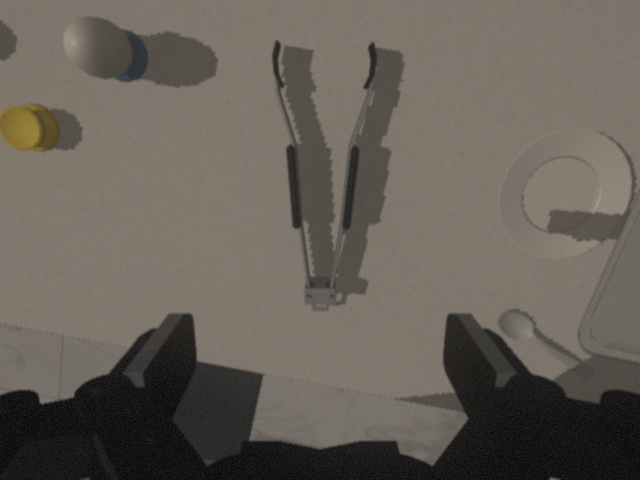

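View pics/scene1.png

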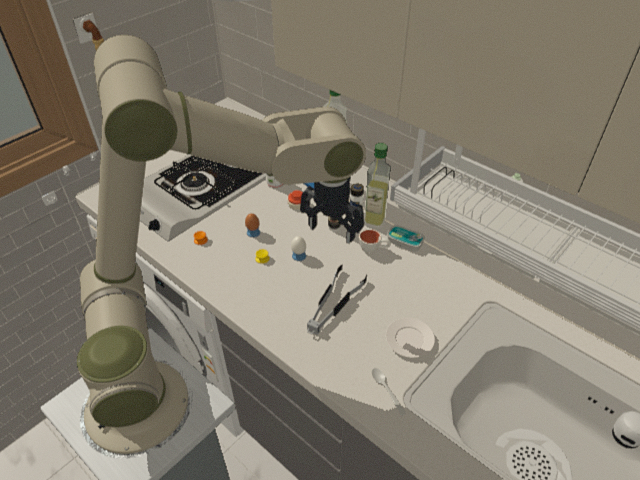

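The wrist image shows the tongs, with tips at (277,65) and (372,65), grips at (294,187) and (351,187), and hinge at (320,292). The saucer is at (566,194). I'll enlarge and fit.

Run:
```python
from h import *
crop('wrist1',255,30,400,175,4,'c3');crop('wrist1',265,130,375,270,4.2,'c3b'); crop('scene1',180,200,440,370,3,'c4')
```

```text
(no output)
```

View pics/c3b.png

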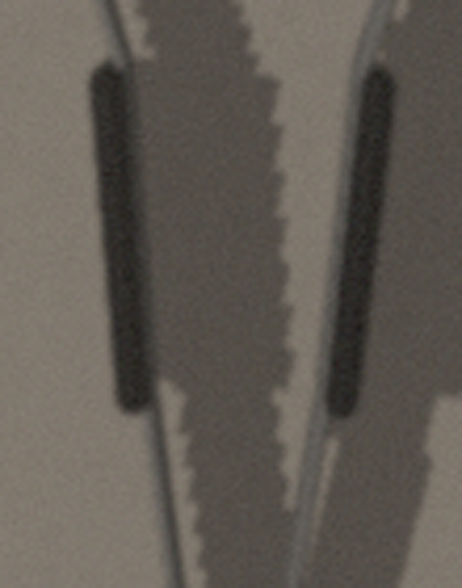

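View pics/c3.png

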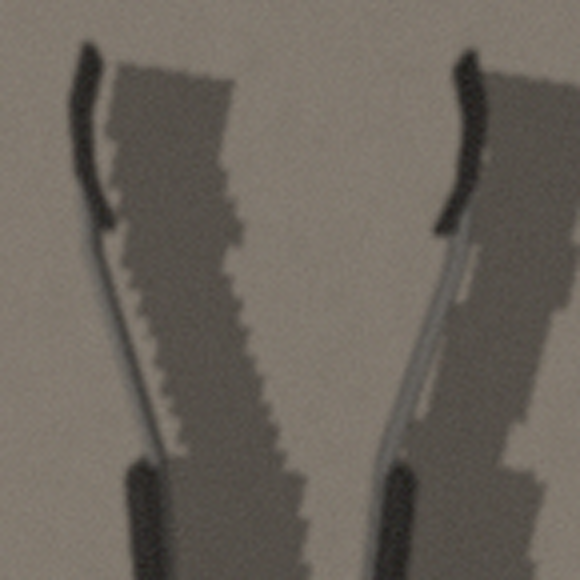

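View pics/c4.png

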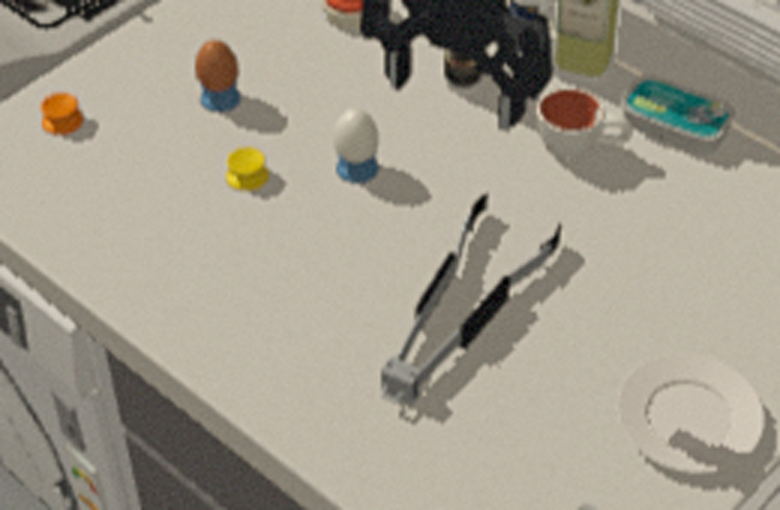

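Run:
```python
from h import *
d=load('wrist1'); sc=load('scene1')
P={k:at_z(d,265+a/4.2,130+b/4.2,.032)[:2] for k,(a,b) in dict(lf=(105,62),lb=(132,410),rf=(379,68),rb=(341,416),lof=(92,80),lob=(116,400),rof=(395,80),rob=(356,405)).items()}
mf=(P['lf']+P['rf'])/2; mb=(P['lb']+P['rb'])/2; m=(mf+mb)/2; v=mf-mb
print('grips',m,'len',np.linalg.norm(v),'yaw',np.degrees(np.arctan2(v[1],v[0])))
print('width',np.linalg.norm((P['lof']+P['lob']-P['rof']-P['rob'])/2), np.linalg.norm(P['lof']-P['rof']))
tl=at_z(d,255+88/4,30+45/4,.027)[:2];tr=at_z(d,255+470/4,30+53/4,.027)[:2];h=at_z(d,320,298,.03)[:2]
t=(tl+tr)/2; v=t-m; print('tipmid',t,np.linalg.norm(v),np.degrees(np.arctan2(v[1],v[0])),np.linalg.norm(tl-tr),'hinge',h)
print('saucer',at_z(d,566,194,.012), at_z(sc,180+690/3,200+410/3,.012))
for n,(a,b) in dict(brown=(216,67),white=(356,137)).items(): print(n,at_z(sc,180+a/3,200+b/3,.0445))
for n,(a,b) in dict(brown=(220,97),white=(357,170)).items(): print(n,'cup',at_z(sc,180+a/3,200+b/3,.006))
```

```text
grips [ 0.51373788 -0.13775679] len 0.07115983894846747 yaw 11.783106155903962
width 0.055120991989669 0.06008920610350364
tipmid [ 0.62621117 -0.11475182] 0.11480187202621804 11.559677046615064 0.07534141112378084 hinge [ 0.41285324 -0.15861223]
saucer [ 0.55349653 -0.35573063  0.012     ] [ 0.55099231 -0.35065975  0.012     ]
brown [0.55869633 0.21769492 0.0445    ]
white [0.57825423 0.04905557 0.0445    ]
brown cup [0.55801647 0.21643991 0.006     ]
white cup [0.57435889 0.04578248 0.006     ]
```

Emit:
{"name": "jog_arm", "arguments": {
  "travel": [
    [0.003, 0.001, -0.025],
    [0.003, 0.001, -0.025],
    [0.003, 0.001, -0.025],
    [0.003, 0, -0.025],
    [0.002, 0, -0.025],
    [0, 0, -0.025],
    [0, 0, -0.025],
    [0, 0, -0.025],
    [0, 0, -0.006],
    [0, 0, -0.006],
    [0, 0, -0.006],
    [0, 0, -0.006],
    [0, 0, -0.006],
    [0, 0, -0.006],
    [0, 0, -0.005],
    [0, 0, 0],
    [0, 0, 0]
  ],
  "dr": [
    [0, 0, -0.003],
    [0, 0, -0.003],
    [0, 0, -0.003],
    [0, 0, -0.003],
    [0, 0, 0],
    [0, 0, 0],
    [0, 0, 0],
    [0, 0, 0],
    [0, 0, 0],
    [0, 0, 0],
    [0, 0, 0],
    [0, 0, 0],
    [0, 0, 0],
    [0, 0, 0],
    [0, 0, 0],
    [0, 0, 0],
    [0, 0, 0]
  ]
}}

```text
time_s: 3.17
position: [0.5125, -0.1371, 0.0062]
tool_rot: [[0.979, 0.203, -0.0], [0.203, -0.979, 0.0], [-0.0, -0.0, -1.0]]
ft_force: [0.0, 0.2, 0.4]
grip_width: 0.0854
```

Run:
```python
from h import *
snap('wrist','wrist2'); snap('side','side2'); crop('side2',290,120,450,260,4.5,'c5')
```

```text
(no output)
```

View pics/wrist2.png

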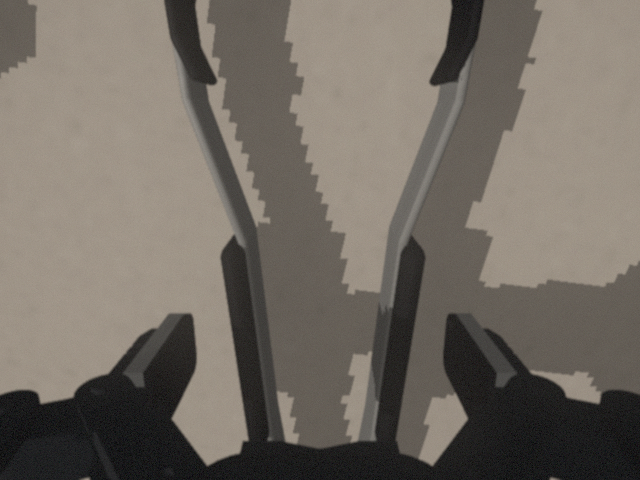

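View pics/c5.png

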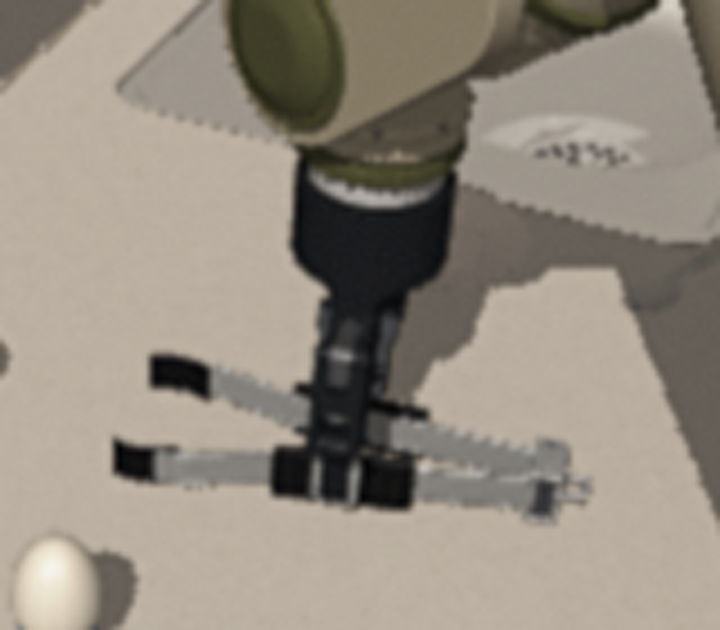

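The fingers straddle both grips and are centred: near pad at c5 (338,478), grip from (275,470) to (412,478). I'll squeeze to about 49 mm.

Emit:
{"name": "jog_arm", "arguments": {
  "travel": [
    [0, 0, 0],
    [0, 0, 0],
    [0, 0, 0],
    [0, 0, 0],
    [0, 0, 0],
    [0, 0, 0],
    [0, 0, 0],
    [0, 0, 0],
    [0, 0, 0],
    [0, 0, 0]
  ],
  "dr": [
    [0, 0, 0],
    [0, 0, 0],
    [0, 0, 0],
    [0, 0, 0],
    [0, 0, 0],
    [0, 0, 0],
    [0, 0, 0],
    [0, 0, 0],
    [0, 0, 0],
    [0, 0, 0]
  ],
  "jaw": 0.049,
  "newtons": 40
}}

```text
time_s: 4.1
position: [0.5131, -0.1374, 0.0072]
tool_rot: [[0.979, 0.203, 0.002], [0.203, -0.979, -0.001], [0.002, 0.001, -1.0]]
ft_force: [-0.2, -0.2, 6.7]
grip_width: 0.0492
```

Run:
```python
from h import *
snap('wrist','wrist3')
```

```text
(no output)
```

View pics/wrist3.png

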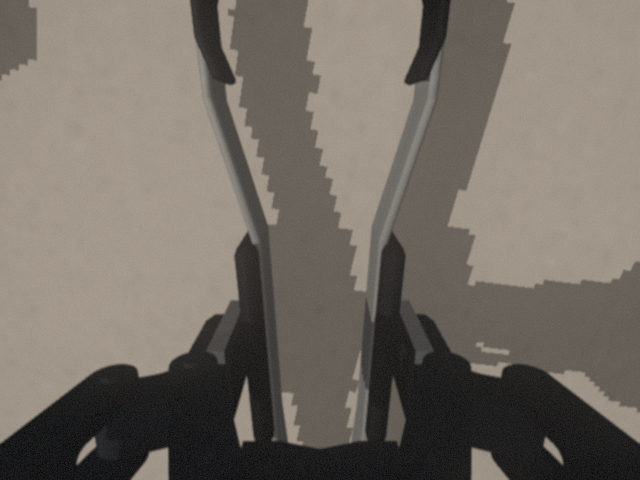

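Both grips are in the pads at 49 mm. Now lift.

Emit:
{"name": "jog_arm", "arguments": {
  "travel": [
    [0, 0, 0.004],
    [0, 0, 0.008],
    [0, 0, 0.012],
    [0, 0, 0.015],
    [0, 0, 0.015],
    [0, 0, 0.015],
    [0, 0, 0.015],
    [0, 0, 0.015],
    [0, 0, 0.015],
    [0, 0, 0.015],
    [0, 0, 0.01],
    [0, 0, 0.005],
    [0, 0, 0],
    [0, 0, 0],
    [0, 0, 0]
  ],
  "dr": [
    [0, 0, 0],
    [0, 0, 0],
    [0, 0, 0],
    [0, 0, 0],
    [0, 0, 0],
    [0, 0, 0],
    [0, 0, 0],
    [0, 0, 0],
    [0, 0, 0],
    [0, 0, 0],
    [0, 0, 0],
    [0, 0, 0],
    [0, 0, 0],
    [0, 0, 0],
    [0, 0, 0]
  ]
}}

```text
time_s: 5.4
position: [0.5121, -0.1369, 0.1496]
tool_rot: [[0.979, 0.203, -0.001], [0.203, -0.979, 0.001], [-0.001, -0.001, -1.0]]
ft_force: [-0.0, -0.5, 0.2]
grip_width: 0.0492
```

Run:
```python
from h import *
snap('wrist','wrist4'); snap('side','side4'); crop('side4',250,100,410,240,4.5,'c6')
s=observe(); print({k:np.round(s[k],4).tolist() for k in ['time_s','position','tool_rot','q','ft_force','wrist_torque','grip_width']})
```

```text
{'time_s': 5.5, 'position': [0.5122, -0.137, 0.1496], 'tool_rot': [[0.9791, 0.2033, -0.0013], [0.2033, -0.9791, 0.0007], [-0.0011, -0.001, -1.0]], 'q': [-27.7738, 24.1995, 85.045, 0.0013, 70.8397, 50.4953], 'ft_force': [0.3097, 0.3742, -1.6915], 'wrist_torque': [-0.0165, -0.0302, 0.0318], 'grip_width': 0.0492}
```

View pics/wrist4.png

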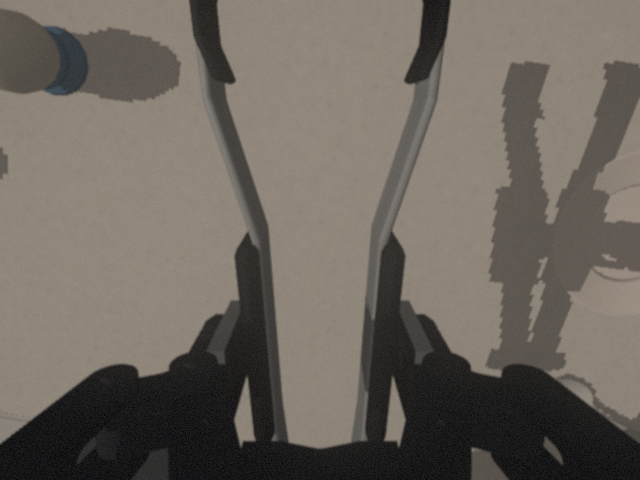

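View pics/side4.png

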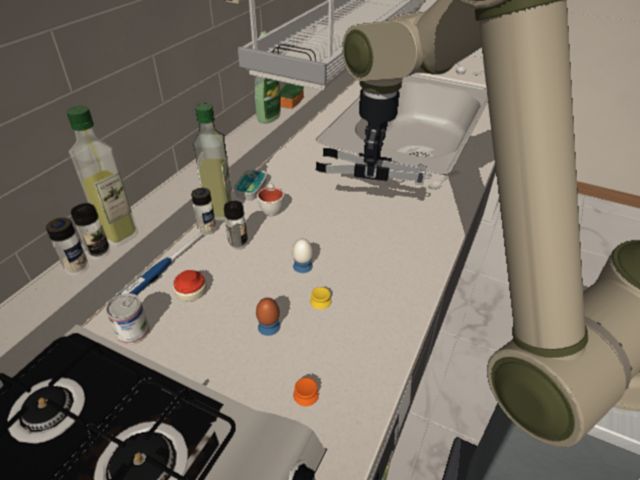

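View pics/c6.png

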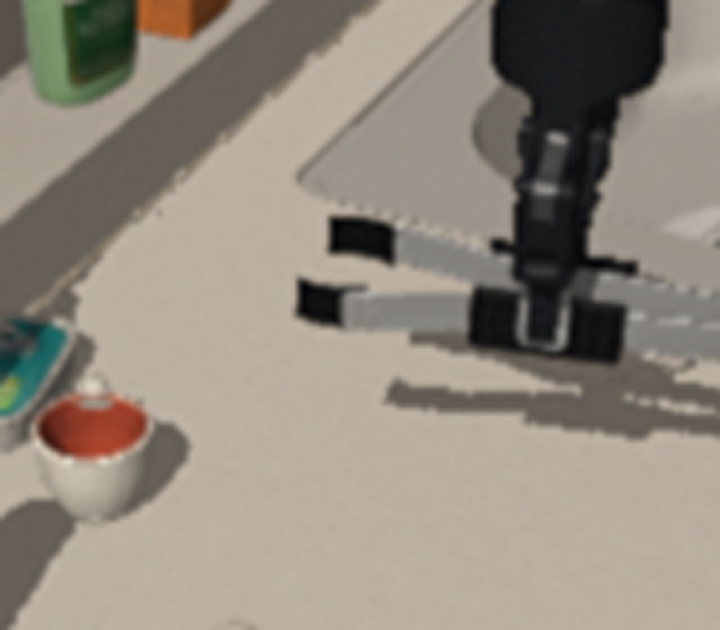

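The tongs are held level and unslipped (wrist view unchanged). Next, hover short of the brown egg with the tongs turned to yaw 0.

Emit:
{"name": "jog_arm", "arguments": {
  "travel": [
    [-0.003, 0.012, 0.002],
    [-0.006, 0.024, 0.002],
    [-0.006, 0.024, 0.002],
    [-0.006, 0.024, 0.002],
    [-0.006, 0.024, 0.002],
    [-0.006, 0.024, 0.002],
    [-0.006, 0.024, 0.002],
    [-0.006, 0.024, 0.002],
    [-0.006, 0.024, 0.002],
    [-0.006, 0.024, 0.002],
    [-0.006, 0.024, 0],
    [-0.006, 0.024, 0],
    [-0.006, 0.024, 0],
    [-0.004, 0.024, 0],
    [-0.002, 0.024, 0],
    [-0.001, 0.01, 0],
    [0, 0, 0],
    [0, 0, 0],
    [0, 0, 0]
  ],
  "dr": [
    [0, 0, -0.014],
    [0, 0, -0.014],
    [0, 0, -0.014],
    [0, 0, -0.014],
    [0, 0, -0.014],
    [0, 0, -0.014],
    [0, 0, -0.014],
    [0, 0, -0.014],
    [0, 0, -0.014],
    [0, 0, -0.014],
    [0, 0, -0.014],
    [0, 0, -0.014],
    [0, 0, -0.014],
    [0, 0, -0.014],
    [0, 0, -0.009],
    [0, 0, 0],
    [0, 0, 0],
    [0, 0, 0],
    [0, 0, 0]
  ]
}}

```text
time_s: 7.08
position: [0.4307, 0.2201, 0.1701]
tool_rot: [[1.0, -0.001, -0.0], [-0.001, -1.0, -0.0], [-0.0, 0.0, -1.0]]
ft_force: [0.5, -0.4, -1.3]
grip_width: 0.0493
```

Run:
```python
from h import *
snap('wrist','wrist5'); snap('side','side5')
s=observe(); print({k:np.round(s[k],4).tolist() for k in ['time_s','position','tool_rot','q','ft_force','wrist_torque','grip_width']})
```

```text
{'time_s': 7.1833, 'position': [0.4308, 0.22, 0.1703], 'tool_rot': [[1.0, -0.0015, -0.0002], [-0.0015, -1.0, -0.0002], [-0.0002, 0.0002, -1.0]], 'q': [12.9958, 18.5658, 90.4131, -0.0097, 71.0325, 103.0832], 'ft_force': [1.017, -0.3653, -1.1264], 'wrist_torque': [0.022, -0.028, -0.0022], 'grip_width': 0.0492}
```

View pics/wrist5.png

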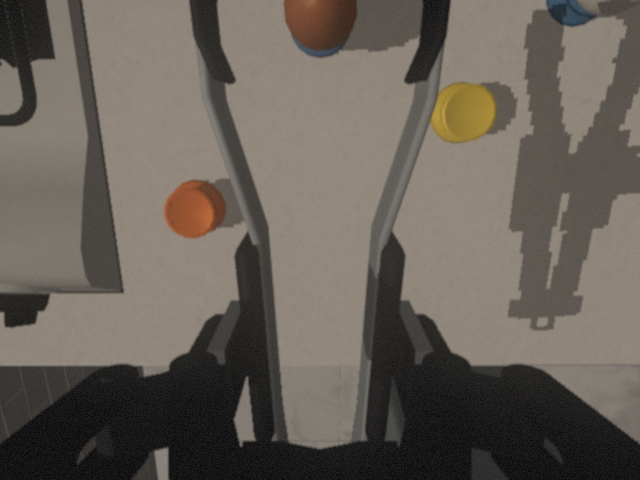

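View pics/side5.png

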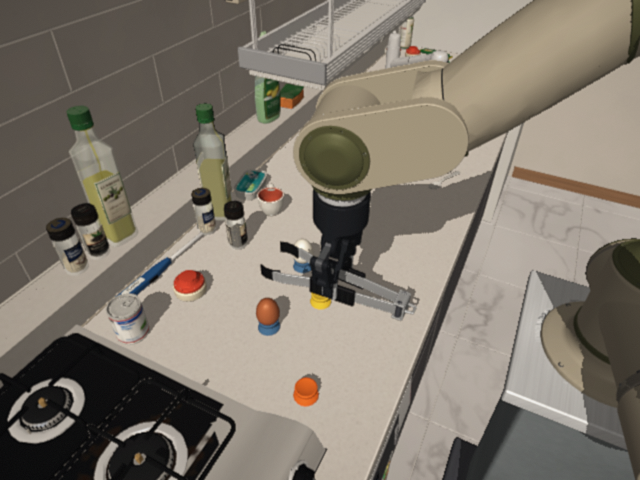

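Run:
```python
from h import *
d=load('wrist5')
for z in (.038,.045): print(at_z(d,320.5,12,z),at_z(d,285,12,z)[1]-at_z(d,356,12,z)[1])
print('foot near edge',at_z(d,320,57,0.0)); 
print('tipgap mid', at_z(d,(216+422)/2,60,.176), 'yellow',at_z(d,465,112,.02),'orange',at_z(d,195,210,.02))
# where tips project: expected tool offset
print(proj(d,[.4308+.1+.0158,.22,.179]), proj(d,[.4308+.084,.22+.03,.179]))
print('tip rear scoop left', at_z(d,232,82,.179), at_z(d,408,82,.179))
```

```text
[0.56290199 0.2197534  0.038     ] 0.04170439983879509
[0.56141224 0.21978075 0.045     ] 0.04064742217912695
foot near edge [0.54323794 0.2199376  0.        ]
tipgap mid [0.5204885  0.22074177 0.176     ] yellow [0.50690682 0.12336186 0.02      ] orange [0.44039718 0.30883349 0.02      ]
(np.float64(321.6133460286463), np.float64(-42.867856637531446)) (np.float64(221.375461486096), np.float64(79.26405014246174))
tip rear scoop left [0.5140307  0.24686302 0.179     ] [0.51401922 0.19401536 0.179     ]
```

The egg's middle is at about (0.5605, 0.2198), which the side and scene views confirm (0.559, 0.2206). I'll advance 30 mm, then descend around it.

Emit:
{"name": "jog_arm", "arguments": {
  "travel": [
    [0.006, 0, 0],
    [0.008, 0, 0],
    [0.008, 0, 0],
    [0.006, 0, 0],
    [0.002, -0.0005, -0.005],
    [0, 0, -0.012],
    [0, 0, -0.012],
    [0, 0, -0.012],
    [0, 0, -0.012],
    [0, 0, -0.012],
    [0, 0, -0.012],
    [0, 0, -0.01],
    [0, 0, -0.008],
    [0, 0, -0.005],
    [0, 0, 0],
    [0, 0, 0]
  ],
  "dr": [
    [0, 0, 0],
    [0, 0, 0],
    [0, 0, 0],
    [0, 0, 0],
    [0, 0, 0],
    [0, 0, 0],
    [0, 0, 0],
    [0, 0, 0],
    [0, 0, 0],
    [0, 0, 0],
    [0, 0, 0],
    [0, 0, 0],
    [0, 0, 0],
    [0, 0, 0],
    [0, 0, 0],
    [0, 0, 0]
  ]
}}

```text
time_s: 8.52
position: [0.4607, 0.2204, 0.0704]
tool_rot: [[1.0, -0.0, -0.0], [-0.0, -1.0, -0.0], [-0.0, 0.0, -1.0]]
ft_force: [-0.2, 0.1, -1.3]
grip_width: 0.0493
```

Run:
```python
from h import *
snap('wrist','wrist6'); snap('side','side6'); crop('side6',210,220,370,350,4.5,'c7');snap('scene','scene6');crop('scene6',180,170,320,270,5,'c8')
```

```text
(no output)
```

View pics/wrist6.png

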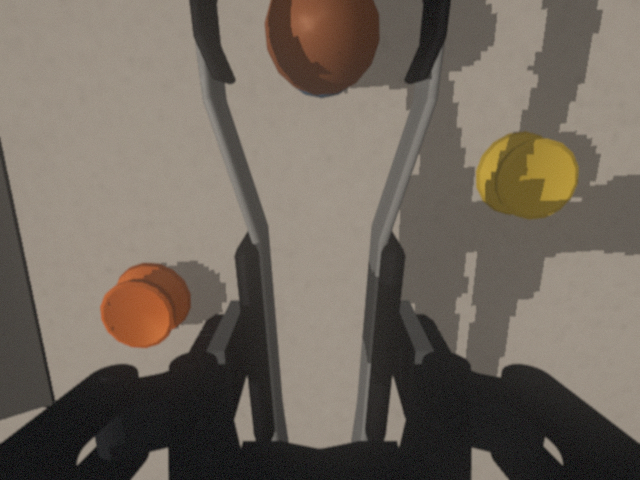

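View pics/c7.png

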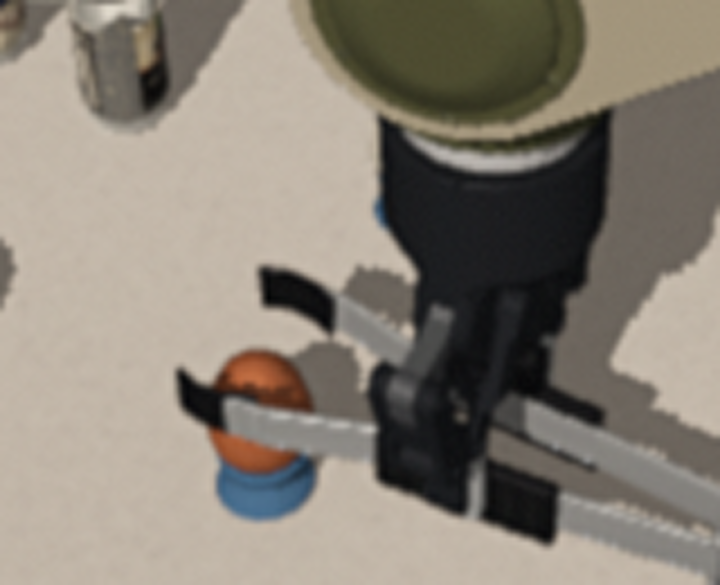

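View pics/c8.png

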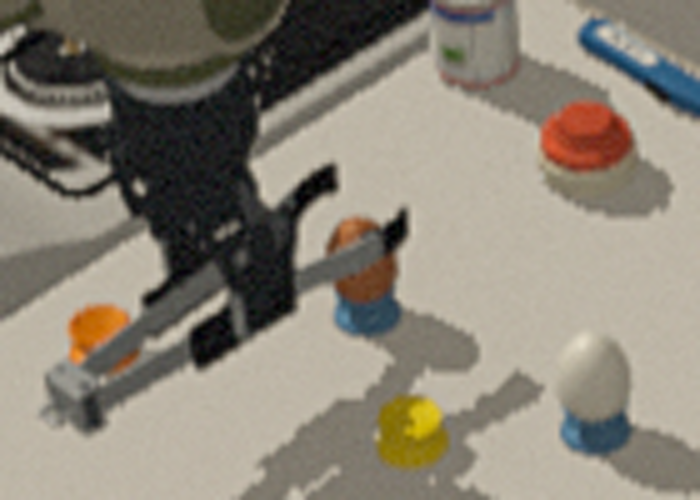

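The egg is centred between the tips (egg u≈322, tips' mid 320). Descend the remaining 41 mm.

Emit:
{"name": "jog_arm", "arguments": {
  "travel": [
    [0, 0, -0.005],
    [0, 0, -0.006],
    [0, 0, -0.006],
    [0, 0, -0.006],
    [0, 0, -0.006],
    [0, 0, -0.006],
    [0, 0, -0.004],
    [0, 0, -0.002],
    [0, 0, 0],
    [0, 0, 0]
  ],
  "dr": [
    [0, 0, 0],
    [0, 0, 0],
    [0, 0, 0],
    [0, 0, 0],
    [0, 0, 0],
    [0, 0, 0],
    [0, 0, 0],
    [0, 0, 0],
    [0, 0, 0],
    [0, 0, 0]
  ]
}}

```text
time_s: 9.5
position: [0.4606, 0.2204, 0.0294]
tool_rot: [[1.0, -0.0, 0.0], [-0.0, -1.0, 0.0], [0.0, -0.0, -1.0]]
ft_force: [0.3, -0.6, -1.1]
grip_width: 0.0492
```

Run:
```python
from h import *
snap('wrist','wrist7'); snap('side','side7'); crop('side7',210,220,370,350,4.5,'c9')
```

```text
(no output)
```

View pics/wrist7.png

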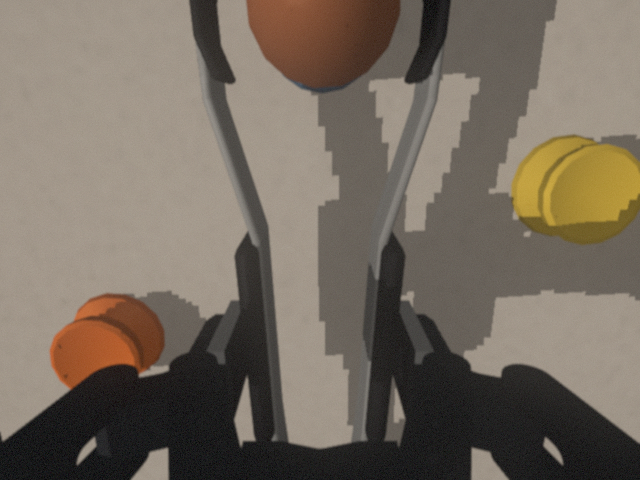

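View pics/c9.png

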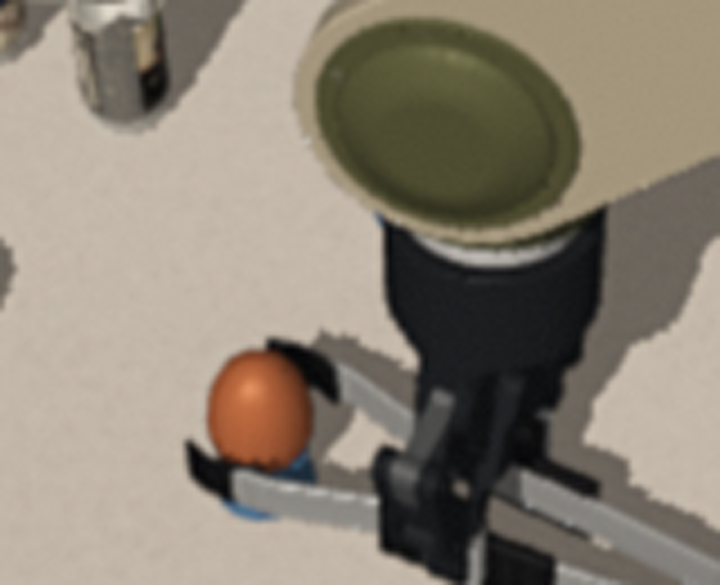

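Tip scoops flank the egg at mid-height. Nudge -1 mm in y and close.

Emit:
{"name": "jog_arm", "arguments": {
  "travel": [
    [0, -0.001, 0],
    [0, 0, 0],
    [0, 0, 0],
    [0, 0, 0],
    [0, 0, 0],
    [0, 0, 0],
    [0, 0, 0],
    [0, 0, 0],
    [0, 0, 0],
    [0, 0, 0],
    [0, 0, 0],
    [0, 0, 0]
  ],
  "dr": [
    [0, 0, 0],
    [0, 0, 0],
    [0, 0, 0],
    [0, 0, 0],
    [0, 0, 0],
    [0, 0, 0],
    [0, 0, 0],
    [0, 0, 0],
    [0, 0, 0],
    [0, 0, 0],
    [0, 0, 0],
    [0, 0, 0]
  ],
  "jaw": 0.032,
  "newtons": 35
}}

```text
time_s: 10.6
position: [0.4606, 0.2194, 0.0294]
tool_rot: [[1.0, -0.0, 0.0], [-0.0, -1.0, 0.0], [0.0, -0.0, -1.0]]
ft_force: [0.5, 1.1, -0.4]
grip_width: 0.038
```

Run:
```python
from h import *
snap('wrist','wrist8'); snap('side','side8'); crop('side8',210,220,370,350,4.5,'c10')
```

```text
(no output)
```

View pics/wrist8.png

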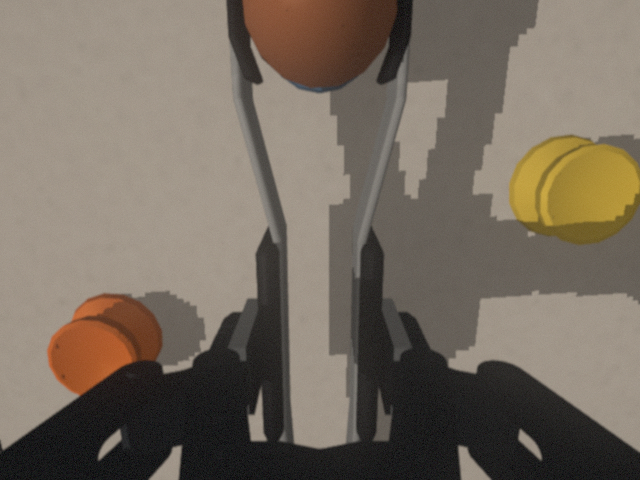

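View pics/c10.png

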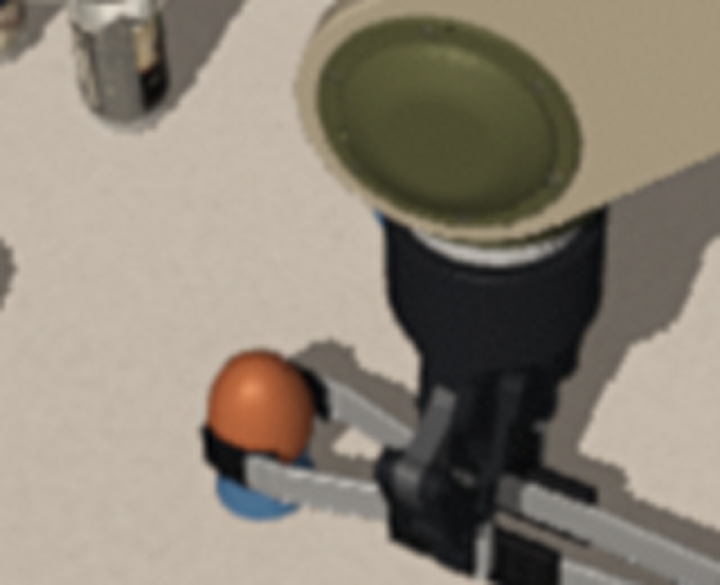

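Jaws stalled at 38 mm, with both scoops on the egg. Lift slowly and check.

Emit:
{"name": "jog_arm", "arguments": {
  "travel": [
    [0, 0, 0],
    [0, 0, 0.001],
    [0, 0, 0.002],
    [0, 0, 0.003],
    [0, 0, 0.004],
    [0, 0, 0.004],
    [0, 0, 0.004],
    [0, 0, 0.004],
    [0, 0, 0.004],
    [0, 0, 0.003],
    [0, 0, 0.001],
    [0, 0, 0],
    [0, 0, 0]
  ],
  "dr": [
    [0, 0, 0],
    [0, 0, 0],
    [0, 0, 0],
    [0, 0, 0],
    [0, 0, 0],
    [0, 0, 0],
    [0, 0, 0],
    [0, 0, 0],
    [0, 0, 0],
    [0, 0, 0],
    [0, 0, 0],
    [0, 0, 0],
    [0, 0, 0]
  ]
}}

```text
time_s: 11.78
position: [0.4605, 0.2194, 0.0593]
tool_rot: [[1.0, -0.0, -0.0], [-0.0, -1.0, -0.0], [-0.0, 0.0, -1.0]]
ft_force: [0.0, -0.3, -1.6]
grip_width: 0.0382
```

Run:
```python
from h import *
snap('wrist','wrist9'); snap('side','side9'); crop('side9',210,220,370,350,4.5,'c11')
```

```text
(no output)
```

View pics/wrist9.png

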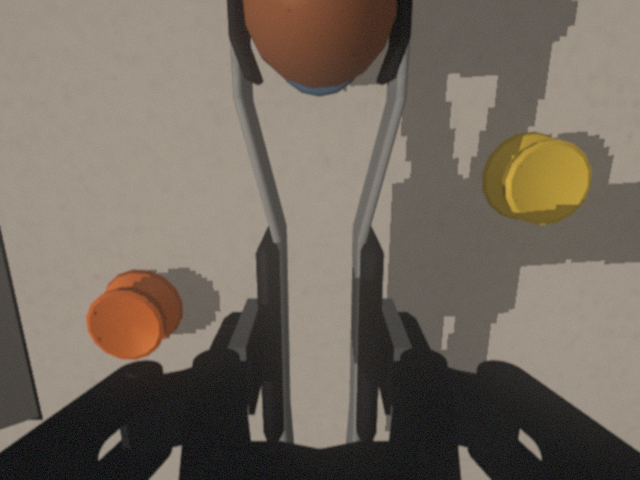

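View pics/c11.png

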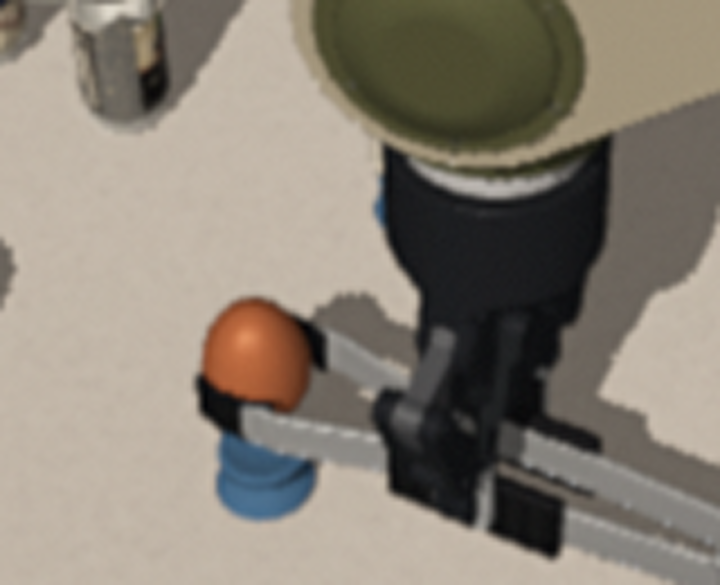

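The egg rises with the tongs, and the cup below is empty. Raise further and carry toward the saucer.

Emit:
{"name": "jog_arm", "arguments": {
  "travel": [
    [0, 0, 0.004],
    [0, 0, 0.008],
    [0, 0, 0.01],
    [0, 0, 0.012],
    [0, 0, 0.012],
    [0, 0, 0.012],
    [0, 0, 0.012],
    [0, -0.004, 0.01],
    [0, -0.008, 0.006],
    [0, -0.012, 0.002],
    [0, -0.016, 0],
    [0, -0.02, 0],
    [0, -0.02, 0],
    [0, -0.02, 0],
    [0, -0.02, 0],
    [0, -0.02, 0],
    [0, -0.02, 0],
    [0, -0.02, 0],
    [0, -0.02, 0],
    [0, -0.02, 0]
  ],
  "dr": [
    [0, 0, 0],
    [0, 0, 0],
    [0, 0, 0],
    [0, 0, 0],
    [0, 0, 0],
    [0, 0, 0],
    [0, 0, 0],
    [0, 0, 0],
    [0, 0, 0],
    [0, 0, 0],
    [0, 0, 0],
    [0, 0, 0],
    [0, 0, 0],
    [0, 0, 0],
    [0, 0, 0],
    [0, 0, 0],
    [0, 0, 0],
    [0, 0, 0],
    [0, 0, 0],
    [0, 0, 0]
  ]
}}

```text
time_s: 13.55
position: [0.4598, -0.0024, 0.147]
tool_rot: [[1.0, -0.001, -0.001], [-0.001, -1.0, 0.0], [-0.001, -0.0, -1.0]]
ft_force: [0.8, 0.8, -2.5]
grip_width: 0.0376
```

Emit:
{"name": "jog_arm", "arguments": {
  "travel": [
    [0, -0.02, 0],
    [0, -0.02, 0],
    [0, -0.02, 0],
    [0, -0.02, 0],
    [0, -0.02, 0],
    [0, -0.02, 0],
    [0, -0.02, 0],
    [-0.001, -0.02, 0],
    [-0.001, -0.02, 0],
    [-0.001, -0.02, 0],
    [-0.001, -0.02, 0],
    [-0.001, -0.02, 0],
    [-0.001, -0.02, 0],
    [-0.001, -0.02, 0],
    [-0.001, -0.02, 0],
    [-0.001, -0.018, 0],
    [-0.001, -0.015, 0],
    [0, -0.01, 0],
    [0, -0.008, 0],
    [0, 0, 0]
  ],
  "dr": [
    [0, 0, 0],
    [0, 0, 0],
    [0, 0, 0],
    [0, 0, 0],
    [0, 0, 0],
    [0, 0, 0],
    [0, 0, 0],
    [0, 0, 0],
    [0, 0, 0],
    [0, 0, 0],
    [0, 0, 0],
    [0, 0, 0],
    [0, 0, 0],
    [0, 0, 0],
    [0, 0, 0],
    [0, 0, 0],
    [0, 0, 0],
    [0, 0, 0],
    [0, 0, 0],
    [0, 0, 0]
  ]
}}

```text
time_s: 15.22
position: [0.4502, -0.3528, 0.1471]
tool_rot: [[1.0, -0.001, -0.0], [-0.001, -1.0, -0.0], [-0.0, 0.0, -1.0]]
ft_force: [-0.1, 0.8, -1.2]
grip_width: 0.0381
```

Run:
```python
from h import *
snap('wrist','wrist10'); snap('side','side10'); snap('scene','scene10')
s=observe(); print({k:np.round(s[k],4).tolist() for k in ['time_s','position','q','ft_force','grip_width']})
```

```text
{'time_s': 15.3667, 'position': [0.4505, -0.3509, 0.1472], 'q': [-49.79, 28.0448, 78.645, 0.0095, 73.3483, 40.1862], 'ft_force': [0.0634, 0.1943, -2.1532], 'grip_width': 0.0383}
```

View pics/wrist10.png

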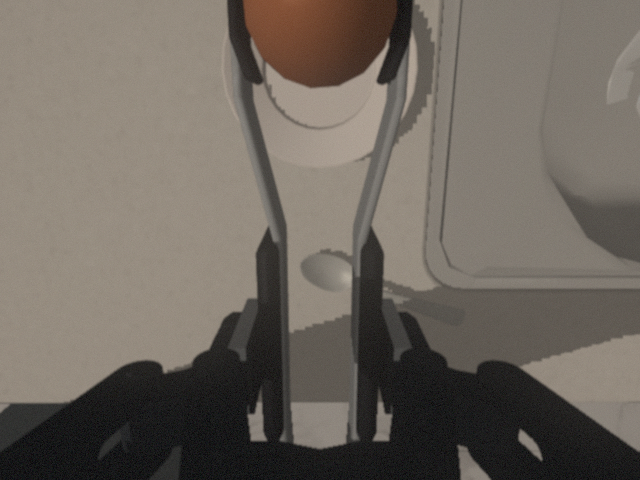

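View pics/side10.png

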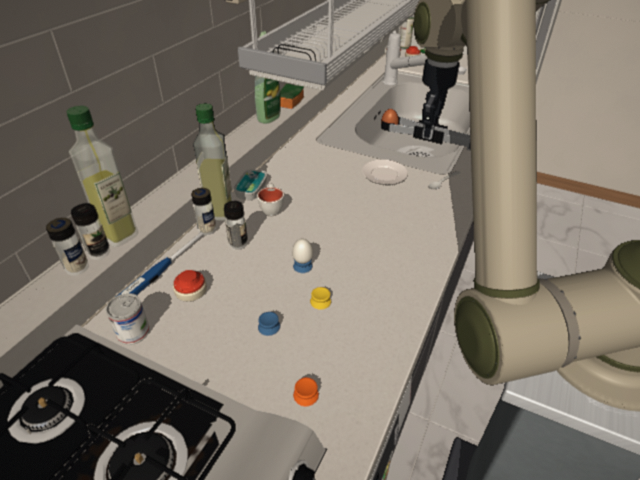

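View pics/scene10.png

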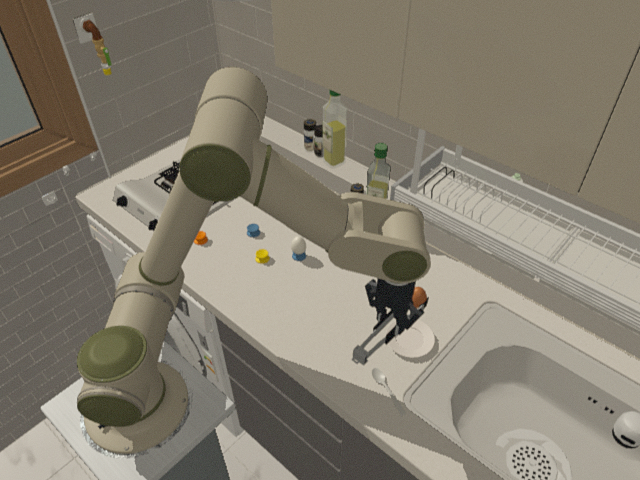

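Run:
```python
from h import *
d=load('wrist10')
p=at_z(d,320,167,.012); print('saucer from near rim',p[0]+.06, (at_z(d,223,80,.013)[1]+at_z(d,418,80,.013)[1])/2)
e=load('side10'); a=e; b=load('scene10')
# egg center by triangulation side (390,118), scene (419,297)
def ray(d,u,v):
    r=d['R'].T@np.array([(u-float(d['cx']))/f(d),(v-float(d['cy']))/f(d),1]); return -d['R'].T@d['t'], r/np.linalg.norm(r)
A=np.zeros((3,3));B=np.zeros(3)
for c,r in (ray(a,390,118),ray(b,419,297)):
    M=np.eye(3)-np.outer(r,r);A+=M;B+=M@c
print('egg',np.linalg.solve(A,B)); print('wrist egg', at_z(d,320,20,.16), at_z(d,320,87,.15))
s=observe(); print(s['time_s'],s['position'],s['qvel'])
```

```text
saucer from near rim 0.5519270360908226 -0.35315465901206894
egg [ 0.55252464 -0.35344079  0.16237314]
wrist egg [ 0.54955938 -0.35246823  0.16      ] [ 0.53252516 -0.35248328  0.15      ]
15.3667 [ 0.45051666 -0.35085866  0.14722695] [ 0.27871224 -0.25485913  0.07353268 -0.03378267 -0.10490261 -0.06939952]
```

Emit:
{"name": "jog_arm", "arguments": {
  "travel": [
    [0, 0, 0],
    [0, 0, 0],
    [0, 0, 0],
    [0, 0, 0],
    [0, 0, 0],
    [0, 0, 0],
    [0, 0, 0],
    [0, 0, 0]
  ],
  "dr": [
    [0, 0, 0],
    [0, 0, 0],
    [0, 0, 0],
    [0, 0, 0],
    [0, 0, 0],
    [0, 0, 0],
    [0, 0, 0],
    [0, 0, 0]
  ]
}}

```text
time_s: 16.03
position: [0.4505, -0.3516, 0.1473]
tool_rot: [[1.0, -0.0, -0.0], [-0.0, -1.0, -0.0], [-0.0, 0.0, -1.0]]
ft_force: [0.3, -0.0, -2.4]
grip_width: 0.0381
```

The egg is at (0.552,-0.353, about 0.16), over the saucer's middle (0.552,-0.353). One last look before handing in.

Run:
```python
from h import *
a=load('wrist10')['color'].astype(int); d=snap('wrist','wrist11'); print(np.abs(d['color'][0:90,225:415].astype(int)-a[0:90,225:415]).mean())
s=observe(); print(s['time_s'],s['grip_width'],np.round(s['qvel'],2))
close_job()
```

```text
3.4955945419103314
16.0833 0.03788207923604739 [-0.01 -0.1  -0.04  0.05  0.01  0.11]
the job is handed in; nothing more can be done
```

I picked up the tongs by their grips at about 49 mm width and lowered them around the brown egg in its blue cup. I squeezed until the jaws stalled at 38 mm, lifted the egg, carried it over the saucer and handed the job in at 16.1 s while still holding it.

**Final position:** triangulated from two cameras, the egg's centre was at (0.552, -0.353, about 0.16 m). The saucer's middle measured (0.552, -0.353), so sideways error is a few millimetres at most. The arm was still, the grip was steady at 38 mm, and the egg hadn't visibly shifted in the tongs.

**Other objects:** in the last side view, the white egg, jar, mug and timer looked where they had been. I judged that by eye and didn't measure it.

**Disagreements:** none of my checks failed. The first side-view and scene-view estimates of the brown egg's y differed by about 6 mm; I settled it with the wrist camera before closing the tongs. The jaws stalled at 38 mm rather than the stated 40 mm or so, but the pictures showed both tips on the egg.

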